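# Put the toothbrush away in the drawer

## Robot

A 7-joint arm with a two-finger parallel gripper is mounted at the origin on the work surface. World frame = base frame: x ahead of the robot, y to its left, z up, the work surface at z = 0. Lengths are in m, angles in rad, forces in N, time in s.
With the tool pointing down it reaches from about 0.425 to 0.875 m from the base axis. Payload 4.7 kg.
Tool frame: the origin (TCP) lies on the centre line of the jaws, within the pads' length; the fingertips stand 14 mm ahead of it and the grasp point (between the pads) lies 5 mm behind it; z points along the fingers, x is the direction in which the jaws open and shut, and the axes are right-handed (so a half turn about z gives the same grasp; the last joint's range is limited). The gripper opens to 87 mm and grips with 3 to 60 N. Pads are 19 mm wide; open, the fingers measure 117 mm over their backs; the gripper's body (75 mm by 190 mm) begins 51 mm behind the grasp point.
Start: joints at [1.26, 0.321, -0.07, 1.45, 0.023, 1.371, -0.057], TCP at [0.207, -0.616, 0.237] pointing down, gripper open.
Joint ranges: [-2.86, 2.86], [-0.3, 2.09], [-1.38, 1.24], [0.06, 2.45], [-1.56, 4.7], [0.09, 2.05], [-2.69, 2.69]. Speed limits (rad/s): [2.57, 2.57, 3.14, 3.14, 3.14, 3.14, 3.14].

## Interface

Orientations are given as a rotation vector (axis times angle).
In Python, from bench import ctrl gives the robot as it stands.
- The arm moves only by the tool drive_tool, never from a script. Its argument "rows" is a list that holds one entry, the list of rows, each a list of 5 numbers: the shift along the tool's x, y, z scaled (see below), then the turn about the tool's z scaled (see below), then the closure in counts, from 0 (fully open) to 255 (shut). In form: [[[dx, dy, dz, spin, jaw], ...]]. A call has 1 to 20 rows; each row is the pose to reach, as a shift and turn from the pose commanded when the call began, along the tool's axes at that moment, turning the shorter way round; what a row does not reach only later rows make up. The controller multiplies each number of a shift by 300 mm and each number of a turn by pi rad. A row lasts 1/8 s, in which the tool goes at most 62.5 mm and 10.7 degrees, less where a joint would pass 70% of its speed; a pose out of reach is approached as far as the arm can. A call with a number of a shift or a turn outside -1 to 1 is refused whole. A call with a gripper value outside its range is refused whole. The fingers move at their own pace and stop on an object; "grip_force" is the grip in N (left out, the last holds). Time passes only in rows, so rows that repeat a pose let the fingers close. It gives the time, the measured TCP pose, the force and the opening at its end, in the units of the state.
- ctrl.get_state(): the state, without advancing time (a new reading comes with each control period).
- ctrl.get_image(name): name is "scene" or "side" or "wrist"; returns a dict with "img" (384x512x3 uint8, blue, green, red), "camera_matrix" (3x3 intrinsics, pixels), "R" (3x3) and "t" (3): a world point X has camera coordinates R X + t. Camera axes: x right, y down, z forward; pixel columns grow to the right and rows downward; lengths in m; the calibration is good to about 2 mm. A picture is of the moment at which its call begins. There is no depth.
- ctrl.close_job(): hands the job in, once; it reports no verdict.
The state is a dict: "time": time; "joint_positions": joint angles; "qd": joint speeds; "joint_torque": joint torques, N m; "position": TCP position; "tool_rot": TCP orientation; "ft_force": force on the tool from outside, world axes, zero at the start; "torque": the same for the moment, N m; "grip_width": opening from 0.0 (shut) to 1.0 (fully open).
Only numpy, scipy, OpenCV 4.12 (cv2) and the standard library are available. Lean on these libraries where they do the work, as an engineer would, in place of code of your own. Each camera call takes 0.05 s, during which the arm holds its last target.

## Task

Put the wooden toothbrush away: pull it up out of its tumbler, lay it down flat on the grey drying stone and let go of it; then pick it up again as it lies, lift it clear of the stone held level, lay it flat in the front compartment of the open drawer, and push the drawer fully shut. Leave both tumblers, the comb and the soap bottle standing where they are.

Things in the scene. Friction and masses are not known exactly. Their poses are not given: they have to be found in the camera images.
- brush: Wooden toothbrush, 190 mm long, stands handle-down in its tumbler, leaning on the rim by about 0.4 rad towards its own +x. Origin: centre of the handle's foot; z along the brush to the head, x the way the bristles face. Handle 14 (y) x 11 (x) mm for z 0-118 mm; neck 9 x 9 mm to 165; head 13 mm wide, 160-190, white bristles out to 13 mm from the axis. About 100 mm shows above the rim.
- brush_mid (a point): Point on the brush's axis 95 mm from the foot, about the centre of mass; axes as the brush.
- brush_neck (a point): Point on the brush's axis on the thin neck, 140 mm from the foot; axes as the brush.
- brush_tumbler: White ceramic tumbler holding the toothbrush: straight round cup, 64 mm outside diameter, 85 mm high, wall 4 mm, inner floor 8 mm up, loose, 0.3 kg. Origin: centre of its underside, z up.
- comb_tumbler: The same kind of white tumbler holding a wooden comb; to be left alone. Origin: centre of its underside.
- comb: Wooden comb, 185 mm long, 6 mm thick, up to 28 mm wide over the teeth, standing in the other tumbler and leaning like the brush; to be left alone. Origin: foot end; z along it.
- soap: White soap bottle with a pump, 66 mm diameter, 140 mm high, loose, 0.4 kg; to be left alone. Origin: centre of its underside.
- stone: Grey drying stone, a fixed slab 130 (x) x 220 (y) x 12 (z) mm. Origin: centre of its underside; its top is 12 mm up.
- compartment (a point): Floor centre of the drawer's front compartment (moves with the drawer), about 23 mm above the counter. 100 mm along x (drawer travel) by 258 mm along y (across); x points into the chest, z up. Above this floor: drawer sides 41 mm high, front panel about 50 mm high and 15 mm thick, divider behind the compartment 28 mm.
- chest_drawer0_handle (a point): Middle of the steel bar handle on the drawer's front, 35 mm out from the front panel, bar 120 mm long along the drawer's y; moves with the drawer; x points into the chest.
- chest_drawer0 (a joint): How far the drawer is pulled out of the dark wooden chest (chest 220 mm deep, 300 mm wide, 85 mm high, fixed), in m: 0 fully shut, about 0.13 to 0.148 at the start. It opens towards its own -x, the robot's side.
There are look-alikes about, which are no part of the job. Of the things that look like the brush, the middle-sized one is meant.

How it is judged:
On the way, in this order (a step that is already met when the one before it is completed fails the run):
1. the toothbrush is held, its foot lifted above the rim of its tumbler (contact force between brush and the fingers above 0.3 N and z of brush in the frame of brush_tumbler above 0.085 m), for 0.05 s.
2. the toothbrush lies flat on the drying stone, its middle over the stone, let go and at rest (contact force between brush and the fingers below 0.05 N and linear speed of brush below 0.03 m/s and angle between brush's own z axis and vertical between 1.4508 and 1.6908 rad and x of brush_mid in the frame of stone between -0.065 and 0.065 m and y of brush_mid in the frame of stone between -0.11 and 0.11 m and z of brush_mid in the frame of stone between 0.01 and 0.032 m), for 0.2 s.
3. the toothbrush is held roughly level (within 0.4 rad), its middle at least 20 mm clear of the stone's top (contact force between brush and the fingers above 0.3 N and angle between brush's own z axis and vertical between 1.1708 and 1.9708 rad and z of brush_mid in the frame of stone above 0.04 m), for 0.1 s.
4. the toothbrush lies flat in the front compartment, let go and at rest, with the drawer still at least 30 mm open (contact force between brush and the fingers below 0.05 N and linear speed of brush below 0.03 m/s and x of brush_mid in the frame of compartment between -0.05 and 0.05 m and y of brush_mid in the frame of compartment between -0.06 and 0.06 m and z of brush_mid in the frame of compartment between 0 and 0.028 m and angle between brush's own z axis and vertical between 1.4508 and 1.6908 rad and value of joint chest_drawer0 above 0.03 m), for 0.2 s.
At the end, for the whole second after the job is handed in: Drawer shut within 6 mm; the toothbrush flat (0.12 rad), released, at rest in its front compartment (middle within 50 mm along, 60 mm across, under 28 mm above the floor); tumblers and soap bottle upright (0.1 rad) within 30 mm of their start (contact force between brush and the fingers below 0.05 N and linear speed of brush below 0.03 m/s and x of brush_mid in the frame of compartment between -0.05 and 0.05 m and y of brush_mid in the frame of compartment between -0.06 and 0.06 m and z of brush_mid in the frame of compartment between 0 and 0.028 m and angle between brush's own z axis and vertical between 1.4508 and 1.6908 rad and value of joint chest_drawer0 below 0.006 m and angle between each of brush_tumbler, comb_tumbler, soap's own z axis and vertical below 0.1 rad and distance of each of brush_tumbler, comb_tumbler, soap from where it was at the start of the episode below 0.03 m); the robot touches nothing.
It fails at once if the toothbrush's tumbler is tipped over 0.5 rad or moved more than 40 mm (angle between brush_tumbler's own z axis and vertical above 0.5 rad or distance of brush_tumbler from where it was at the start of the episode above 0.04 m).
It fails at once if the comb's tumbler is tipped over 0.5 rad or moved more than 40 mm (angle between comb_tumbler's own z axis and vertical above 0.5 rad or distance of comb_tumbler from where it was at the start of the episode above 0.04 m).
It fails at once if the soap bottle is tipped over 0.5 rad or moved more than 40 mm (angle between soap's own z axis and vertical above 0.5 rad or distance of soap from where it was at the start of the episode above 0.04 m).
It fails at once if the comb is moved more than 40 mm (distance of comb from where it was at the start of the episode above 0.04 m).
It also fails if it takes over 67 s, if anything falls off the work surface, if the arm or the gripper's body presses on something with over 40 N, if the wrist force passes 120 N, or if a joint passes its speed limit or range.

## Working session

There is one attempt and no reset: what is moved stays moved. The work goes in short steps, Python scripts to look and compute and a tool call to move; the robot and the scene stay as the last step left them, time stands still between calls to the robot, and variables do not carry over. Pictures are saved under pics/ and viewed, and the job is handed in when it is done.

Besides the shell and the picture viewer there is one more tool, called after "Emit:" by a JSON object that holds its "method" and its "body", one argument or row to a line. drive_tool: Moves the arm, as the interface text tells. Its arguments: {"type":"object","properties":{"rows":{"type":"array"},"grip_force":{"type":"number"}},"required":["rows"]}

```bash
ls; mkdir -p pics; cat > h.py <<'E'
import sys; sys.path.insert(0,'.')
import numpy as np, cv2
from bench import ctrl
def snap(n,f):
    d=ctrl.get_image(n); cv2.imwrite('pics/'+f+'.png',d['img']); np.savez('pics/'+f+'.npz',img=d['img'],K=d['camera_matrix'],R=d['R'],t=d['t']); return d
def load(f):
    z=np.load('pics/'+f+'.npz'); return z
def ray(d,u,v):
    K=np.array(d['K']);R=np.array(d['R']);t=np.array(d['t']).ravel()
    r=R.T@np.linalg.inv(K)@np.array([u,v,1.]); return -R.T@t, r/np.linalg.norm(r)
def onz(d,u,v,z):
    c,r=ray(d,u,v); return c+r*(z-c[2])/r[2]
def tri(d1,p1,d2,p2):
    a,r=ray(d1,*p1); b,s=ray(d2,*p2)
    A=np.stack([r,-s],1); k=np.linalg.lstsq(A,b-a,rcond=None)[0]
    P,Q=a+k[0]*r,b+k[1]*s
    return (P+Q)/2,np.linalg.norm(P-Q)
def proj(d,X):
    c=np.array(d['R'])@np.array(X)+np.array(d['t']).ravel(); p=np.array(d['K'])@c; return p[:2]/p[2]
E
python3 - <<'E'
from h import *
for n in ['scene','side','wrist']:
    d=snap(n,n+'0'); print(n,d['R'],d['t'],d['camera_matrix'][0][0])
    print(-np.array(d['R']).T@np.array(d['t']).ravel())
print(ctrl.get_state())
E
```

```text
pics
scene [[ 0.32021634  0.94733833  0.00340353]
 [ 0.65709301 -0.21951767 -0.72113852]
 [-0.68241503  0.23315677 -0.69278254]] [-0.2163026  -0.23077103  1.84554847] 438.89159501712004
[ 1.48033166 -0.2760487   1.11288207]
side [[-8.39038671e-01 -5.44071651e-01  3.84750473e-04]
 [-4.08867947e-01  6.30067773e-01 -6.60183007e-01]
 [ 3.58944439e-01 -5.54076385e-01 -7.51104686e-01]] [0.4433016  0.20552296 1.09809616] 421.7962524075806
[0.06182342 0.72012359 0.96029738]
wrist [[ 0.31964382 -0.94753477 -0.00238462]
 [-0.9093662  -0.30747311  0.28020241]
 [-0.26623474 -0.08739648 -0.95993798]] [-0.64945337 -0.03481356  0.39078383] 303.5584604769772
[ 0.27997571 -0.59193075  0.38333438]
{'time': 0.15, 'joint_positions': array([ 1.2601174 ,  0.32166279, -0.07007996,  1.45141758,  0.02262157,
        1.37075319, -0.05690386]), 'qd': array([-0.0008266 , -0.00254738,  0.00133331, -0.00472173,  0.00039797,
        0.00045767, -0.00040953]), 'joint_torque': array([-7.75699436e-05, -4.91793430e+01, -4.04355358e-01, -3.12878072e+01,
       -6.38442859e-02,  4.05327778e-02,  1.19548436e-04]), 'position': array([ 0.20723723, -0.61566479,  0.2356947 ]), 'tool_rot': array([-2.55077298e+00,  1.83259056e+00,  1.94861390e-03]), 'ft_force': array([0.52824638, 0.44835175, 0.15264772]), 'torque': array([-0.04693269, -0.01810495,  0.03231106]), 'grip_width': 1.000094223791904}
```

View pics/scene0.png

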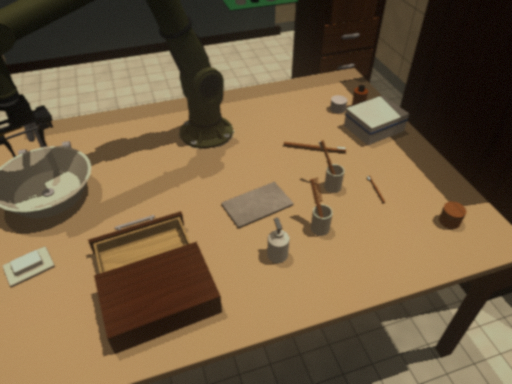

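View pics/side0.png

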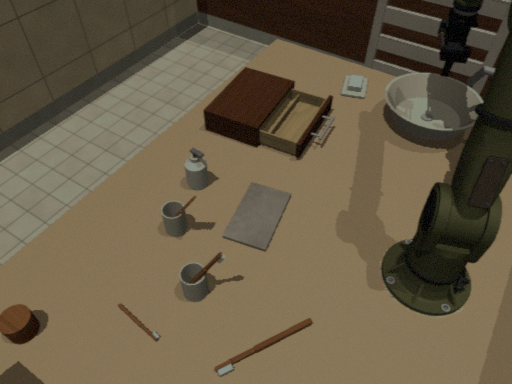

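View pics/wrist0.png

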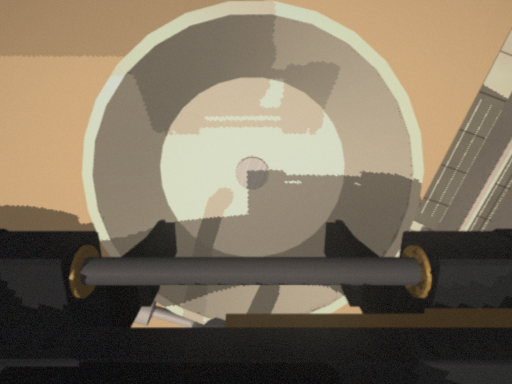

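```bash
python3 - <<'E'
from h import *
def g(i): return (255*(i/255.)**0.6).astype(np.uint8)
a=g(load('scene0')['img'])[130:250,260:400]; b=g(load('side0')['img'])[170:310,140:270]
a=cv2.resize(a,None,fx=4.2,fy=4.2,interpolation=cv2.INTER_CUBIC); b=cv2.resize(b,None,fx=4.2,fy=4.2,interpolation=cv2.INTER_CUBIC)
cv2.imwrite('pics/c_scene.png',a);cv2.imwrite('pics/c_side.png',b)
E
```

```text
(no output)
```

View pics/c_scene.png

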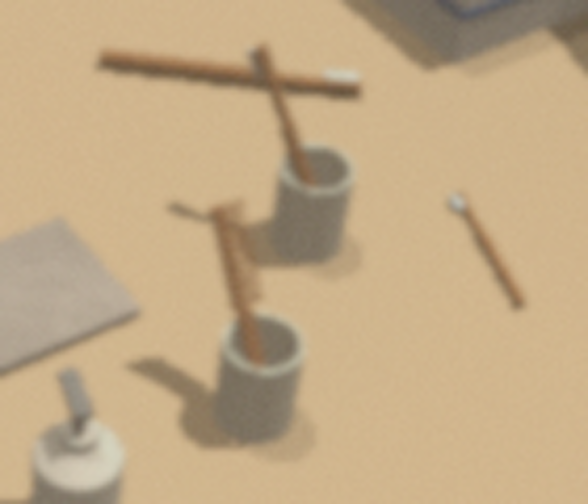

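View pics/c_side.png

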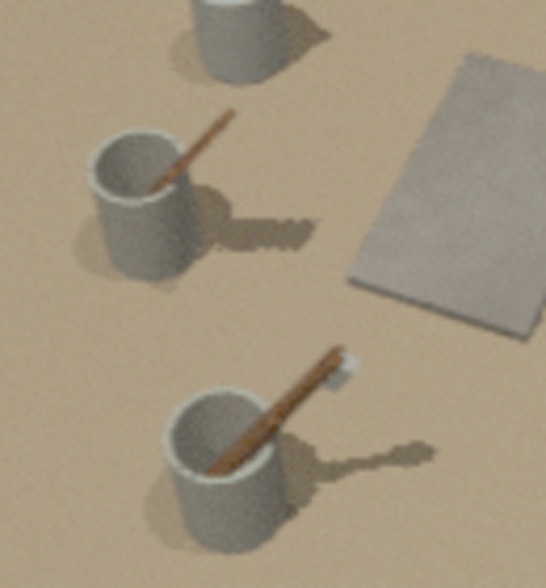

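```bash
python3 - <<'E'
from h import *
S,D=load('scene0'),load('side0')
fs=lambda x,y:(260+x/4.2,130+y/4.2); fd=lambda x,y:(140+x/4.2,170+y/4.2)
# rim centres
for n,a,b in [('brushT',fs(315,172),fd(224,435)),('combT',fs(261,345),fd(139,168))]:
    print(n,tri(S,a,D,b),onz(S,*a,.085),onz(D,*b,.085))
# brush axis
def plane(d,p,q):
    c,r=ray(d,*p);_,s=ray(d,*q);n=np.cross(r,s);return n/np.linalg.norm(n),c
n1,c1=plane(S,fs(264,50),fs(309,180)); n2,c2=plane(D,fd(338,352),fd(218,470))
u=np.cross(n1,n2);u/=np.linalg.norm(u);u*=np.sign(u[2])
P=np.linalg.solve(np.stack([n1,n2,u]),[n1@c1,n2@c2,0])
ax=lambda z:P+u*(z-P[2])/u[2]
print('dir',u,'tilt',np.arccos(u[2]),'az',np.arctan2(u[1],u[0]))
tip,e=tri(S,fs(264,50),D,fd(338,352));print('tip',tip,e)
print('at rim',ax(.085),'foot',tip-.19*u)
print('comb tip',tri(S,fs(223,208),D,fd(232,114)))
E
python3 - <<'E'
from h import *
def g(i): return (255*(i/255.)**0.6).astype(np.uint8)
a=g(load('scene0')['img'])[170:350,80:300]; b=g(load('side0')['img'])[60:250,190:350]
cv2.imwrite('pics/d_scene.png',cv2.resize(a,None,fx=3.2,fy=3.2,interpolation=cv2.INTER_CUBIC));cv2.imwrite('pics/d_side.png',cv2.resize(b,None,fx=3,fy=3,interpolation=cv2.INTER_CUBIC))
E
```

```text
brushT (array([0.47170141, 0.3557656 , 0.07823373]), np.float64(0.0016462605667374056)) [0.47882481 0.35226442 0.085     ] [0.46810989 0.35787408 0.085     ]
combT (array([0.63971769, 0.22967577, 0.07901876]), np.float64(0.0004117488150736395)) [0.64445045 0.22659095 0.085     ] [0.63590399 0.23317889 0.085     ]
dir [-0.44756876 -0.23494761  0.8628336 ] tilt 0.5299475112446889 az -2.6581911663174536
tip [0.41042157 0.32378707 0.17138143] 0.0062360598336890965
at rim [0.45419391 0.35025529 0.085     ] foot [0.49545963 0.36842712 0.00744304]
comb tip (array([0.56712437, 0.21759387, 0.16311284]), np.float64(0.007781360002107445))
```

View pics/d_scene.png

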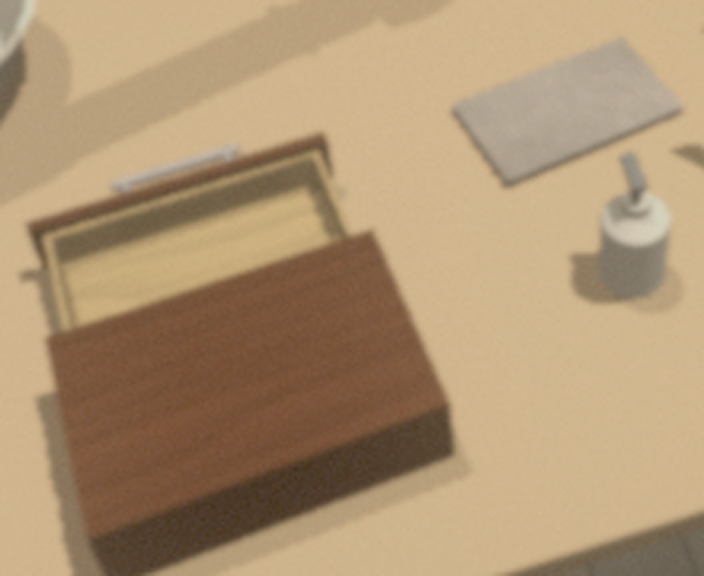

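View pics/d_side.png

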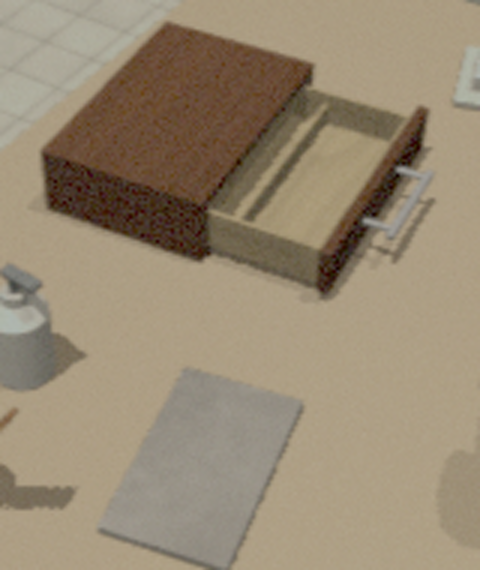

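```bash
python3 - <<'E'
from h import *
S,D=load('scene0'),load('side0')
fs=lambda x,y:(80+x/3.2,170+y/3.2); fd=lambda x,y:(190+x/3,60+y/3)
np.set_printoptions(precision=4,suppress=True)
def show(n,a,b,z):
    A=np.array([onz(S,*fs(*p),z)[:2] for p in a]);B=np.array([onz(D,*fd(*p),z)[:2] for p in b])
    print(n);print(np.c_[A,B]);
    for q in (A,B):
        print(' ctr',q.mean(0),'sides',[np.round(np.linalg.norm(q[i]-q[(i+1)%len(q)]),4) for i in range(len(q))],'yaw01',np.arctan2(*(q[1]-q[0])[::-1]))
# order same physical: 
show('stone',[(455,108),(623,38),(682,108),(508,186)],[(302,403),(228,567),(99,530),(185,369)],.012)
show('chest',[(47,340),(372,233),(446,403),(93,535)],[(313,66),(207,208),(44,152),(167,23)],.085)
show('front',[(28,226),(323,136)],[(428,108),(320,258)],.073)
show('bar',[(120,184),(235,150)],[(428,175),(390,235)],.045)
print(tri(S,fs(120,184),D,fd(430,173)),tri(S,fs(235,150),D,fd(390,235)))
E
```

```text
stone
[[ 0.4385 -0.0509  0.4269 -0.0468]
 [ 0.3921  0.1608  0.385   0.1611]
 [ 0.5167  0.1832  0.5062  0.191 ]
 [ 0.5633 -0.0286  0.5508 -0.0221]]
 ctr [0.4777 0.0661] sides [np.float64(0.2167), np.float64(0.1266), np.float64(0.2168), np.float64(0.1269)] yaw01 1.7864375659734069
 ctr [0.4672 0.0708] sides [np.float64(0.2121), np.float64(0.1249), np.float64(0.2177), np.float64(0.1264)] yaw01 1.7699544279237884
chest
[[ 0.6654 -0.4763  0.6579 -0.4695]
 [ 0.639  -0.1818  0.6226 -0.1755]
 [ 0.8365 -0.1637  0.8281 -0.1579]
 [ 0.863  -0.4544  0.8585 -0.4521]]
 ctr [ 0.751  -0.3191] sides [np.float64(0.2956), np.float64(0.1983), np.float64(0.2919), np.float64(0.1988)] yaw01 1.6600617316800617
 ctr [ 0.7418 -0.3137] sides [np.float64(0.2962), np.float64(0.2063), np.float64(0.2957), np.float64(0.2014)] yaw01 1.6903630214057859
front
[[ 0.5177 -0.4871  0.5096 -0.484 ]
 [ 0.4918 -0.1996  0.488  -0.1838]]
 ctr [ 0.5047 -0.3433] sides [np.float64(0.2887), np.float64(0.2887)] yaw01 1.660419719965708
 ctr [ 0.4988 -0.3339] sides [np.float64(0.301), np.float64(0.301)] yaw01 1.6426483157754461
bar
[[ 0.4653 -0.4027  0.4665 -0.4044]
 [ 0.4559 -0.2867  0.4554 -0.2869]]
 ctr [ 0.4606 -0.3447] sides [np.float64(0.1164), np.float64(0.1164)] yaw01 1.6516527755200312
 ctr [ 0.461  -0.3457] sides [np.float64(0.118), np.float64(0.118)] yaw01 1.6654087938506852
(array([ 0.4656, -0.4037,  0.0473]), np.float64(0.0035464491176055613)) (array([ 0.4555, -0.2868,  0.0448]), np.float64(0.00044657408371019084))
```

```bash
cat >> h.py <<'E'
from scipy.spatial.transform import Rotation as Ro
np.set_printoptions(precision=4,suppress=True)
def tool():
    s=ctrl.get_state(); R=Ro.from_rotvec(s['tool_rot']).as_matrix(); return s,np.array(s['position']),R
def row(X,yaw=None):
    s,p,R=tool(); d=R.T@(np.array(X)-p)/.3
    out=list(np.round(d,4))
    if yaw is not None:
        # tool x world yaw ; spin about tool z (down) so sign flips
        cur=np.arctan2(R[1,0],R[0,0]); dy=(yaw-cur+np.pi)%(2*np.pi)-np.pi
        out.append(round(float(dy*np.sign(R[2,2])/np.pi),4))
    return out
E
python3 - <<'E'
from h import *
s,p,R=tool(); print(R, 'yaw x',np.arctan2(R[1,0],R[0,0]))
d=load('wrist0'); c=-d['R'].T@d['t'].ravel(); print('cam in tool',R.T@(c-p)); print('cam axes in tool',R.T@d['R'].T)
for z in (0.3,):
  for yaw in (-1.09,2.05): print(yaw,row([.46,.345,z],yaw))
E
```

```text
[[ 0.3191 -0.9477 -0.0006]
 [-0.9477 -0.3191  0.0013]
 [-0.0015  0.0001 -1.    ]] yaw x -1.2459967066421105
cam in tool [ 0.0005 -0.0765 -0.1476]
cam axes in tool [[ 1.      0.0008 -0.0007]
 [-0.0006  0.96    0.2801]
 [ 0.0009 -0.2801  0.96  ]]
-1.09 [np.float64(-2.7662), np.float64(-1.8204), np.float64(-0.2105), -0.0497]
2.05 [np.float64(-2.7662), np.float64(-1.8204), np.float64(-0.2105), 0.9509]
```

```bash
python3 - <<'E'
from h import *
print(row([.45,-.42,.30],-1.246))
_,p,R=tool()
for a,b in (((.45,-.42,.3),(.56,-.15,.3)),((.56,-.15,.3),(.56,.13,.3)),((.56,.13,.3),(.46,.345,.27))): print(R.T@(np.array(b)-a)/.3)
E
```

```text
[np.float64(-0.3602), np.float64(-0.975), np.float64(-0.2139), 0.0]
[-0.7359 -0.6347  0.001 ]
[-0.8845 -0.2978  0.0013]
[-0.7854  0.0872  0.1011]
```

Emit:
{"method": "drive_tool", "body": {
  "rows": [
    [[-0.36,-0.97,-0.21,0,0],[-0.36,-0.97,-0.21,0,0],[-0.36,-0.97,-0.21,0,0],[-0.36,-0.97,-0.21,0,0],[-0.36,-0.97,-0.21,0,0],[-0.36,-0.97,-0.21,0,0],[-0.36,-0.97,-0.21,0,0]]
  ]
}}

```text
time: 1.02
position: [0.4486, -0.4207, 0.2992]
tool_rot: [2.552, -1.831, -0.001]
ft_force: [-0.4, -0.7, -0.2]
grip_width: 1.001
```

Emit:
{"method": "drive_tool", "body": {
  "rows": [
    [[-0.74,-0.63,0,0,0],[-0.74,-0.63,0,0,0],[-0.74,-0.63,0,0,0],[-0.74,-0.63,0,0,0],[-0.74,-0.63,0,0,0],[-0.74,-0.63,0,0,0]]
  ]
}}

```text
time: 1.78
position: [0.5573, -0.1475, 0.2992]
tool_rot: [-2.555, 1.827, 0.002]
ft_force: [-0.4, -0.5, 0.0]
grip_width: 0.998
```

Emit:
{"method": "drive_tool", "body": {
  "rows": [
    [[-0.88,-0.3,0,0,0],[-0.88,-0.3,0,0,0],[-0.88,-0.3,0,0,0],[-0.88,-0.3,0,0,0],[-0.88,-0.3,0,0,0],[-0.88,-0.3,0,0,0]]
  ]
}}

```text
time: 2.52
position: [0.5579, 0.1287, 0.299]
tool_rot: [2.552, -1.831, -0.001]
ft_force: [-0.3, -1.1, -0.5]
grip_width: 1.001
```

```bash
python3 - <<'E'
from h import *
print(row([.46,.345,.25],-1.09))
s,p,R=tool();print(p,s['joint_positions'],s['time'])
E
```

```text
[np.float64(-0.7875), np.float64(0.0784), np.float64(0.1635), -0.0493]
[0.5579 0.1287 0.299 ] [ 0.2869  0.1811 -0.6394  1.5325  0.1084  1.4647 -1.6012] 2.525
```

Emit:
{"method": "drive_tool", "body": {
  "rows": [
    [[-0.79,0.08,0.16,-0.05,0],[-0.79,0.08,0.16,-0.05,0],[-0.79,0.08,0.16,-0.05,0],[-0.79,0.08,0.16,-0.05,0],[-0.79,0.08,0.16,-0.05,0],[-0.79,0.08,0.16,-0.05,0],[-0.79,0.08,0.16,-0.05,0]]
  ]
}}

```text
time: 3.4
position: [0.462, 0.3427, 0.2514]
tool_rot: [2.682, -1.634, 0.002]
ft_force: [0.2, 0.0, -0.1]
grip_width: 0.999
```

```bash
python3 - <<'E'
from h import *
d=snap('wrist','w1'); s,p,R=tool();print(p,s['joint_positions'])
img=(255*(d['img']/255.)**0.7).astype(np.uint8); cv2.imwrite('pics/w1g.png',img)
E
```

```text
[0.4617 0.3432 0.2515] [ 0.0021  0.2341 -0.7993  1.5981  0.1713  1.3817 -1.9097]
```

View pics/w1g.png

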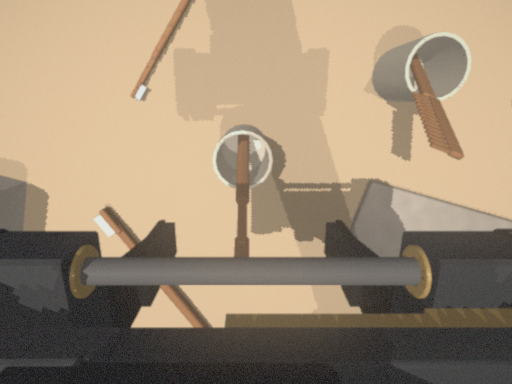

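```bash
python3 - <<'E'
from h import *
d=load('w1'); s,p,R=tool()
rim=onz(d,243,159,.085); foot=onz(d,244,137,.013)
print('rim',rim,'foot',foot, 'rimwidth',onz(d,213,159,.085),onz(d,272,159,.085))
for t in (.4,.45,.5): 
    z=.01+.118*np.cos(t); j=onz(d,242,200,z); print(t,'joint',j,'dist from foot horiz',np.linalg.norm((j-foot)[:2]),'vs',.118*np.sin(t),'az',np.arctan2(*(j-foot)[:2][::-1]))
    z=.01+.162*np.cos(t); j=onz(d,241,240,z); print(t,'headstart',j,np.linalg.norm((j-foot)[:2]),.162*np.sin(t),'az',np.arctan2(*(j-foot)[:2][::-1]))
S,D=load('scene0'),load('side0')
for t in (.4,.45,.5):
    az=-2.66; u=np.array([np.sin(t)*np.cos(az),np.sin(t)*np.sin(az),np.cos(t)])
    for k in (.1,.14,.19): X=foot*[1,1,0]+[0,0,.01]+u*k; print(t,k,X,proj(S,X),proj(D,X),proj(d,X))
E
```

```text
rim [0.4742 0.3566 0.085 ] foot [0.487  0.3635 0.013 ] rimwidth [0.4597 0.3846 0.085 ] [0.4881 0.3296 0.085 ]
0.4 joint [0.4437 0.3414 0.1187] dist from foot horiz 0.04861732661913667 vs 0.04595136439242076 az -2.670501509479059
0.4 headstart [0.4232 0.3309 0.1592] 0.07162673021456988 0.06308577145400139 az -2.669171894674775
0.45 joint [0.4429 0.3411 0.1163] dist from foot horiz 0.049426456204273786 vs 0.05132593302512516 az -2.6717382274203354
0.45 headstart [0.4217 0.3302 0.1559] 0.07324526441373115 0.0704644165260193 az -2.6705224152242435
0.5 joint [0.4421 0.3407 0.1136] dist from foot horiz 0.05032401293293536 vs 0.05657221355529595 az -2.6730634504507114
0.5 headstart [0.4201 0.3295 0.1522] 0.07504066122892425 0.0776669372538809 az -2.6719522378814133
0.4 0.1 [0.4525 0.3454 0.1021] [330.5629 163.0134] [201.0739 269.0519] [242.7888 185.8131]
0.4 0.14 [0.4387 0.3382 0.1389] [328.2134 152.9628] [206.2983 261.0438] [242.0909 213.1246]
0.4 0.19 [0.4214 0.3292 0.185 ] [325.1984 140.0657] [213.2821 250.3388] [240.9637 257.2368]
0.45 0.1 [0.4485 0.3433 0.1   ] [329.4561 162.8705] [203.0658 269.6732] [242.8834 189.5378]
0.45 0.14 [0.433  0.3353 0.1361] [326.6552 152.7943] [209.1586 261.9537] [242.2486 218.4472]
0.45 0.19 [0.4138 0.3252 0.1811] [323.0693 139.8938] [217.2926 251.6482] [241.2386 264.4416]
0.5 0.1 [0.4445 0.3413 0.0978] [328.3718 162.7904] [205.0154 270.3397] [242.9796 193.0218]
0.5 0.14 [0.4275 0.3324 0.1329] [325.1324 152.7159] [211.953  262.9295] [242.4072 223.3211]
0.5 0.19 [0.4063 0.3213 0.1767] [320.9944 139.8471] [221.201  253.0516] [241.5105 270.7922]
```

```bash
python3 - <<'E'
from h import *
print(row([.432,.335,.138],-1.10))
E
```

```text
[np.float64(-0.0217), np.float64(0.1003), np.float64(0.3783), 0.002]
```

Emit:
{"method": "drive_tool", "body": {
  "rows": [
    [[-0.022,0.1,0,0.002,0],[-0.022,0.1,0.1,0.002,0],[-0.022,0.1,0.2,0.002,0],[-0.022,0.1,0.3,0.002,0],[-0.022,0.1,0.378,0.002,0],[-0.022,0.1,0.378,0.002,60],[-0.022,0.1,0.378,0.002,100],[-0.022,0.1,0.378,0.002,130]]
  ],
  "grip_force": 15
}}

```text
time: 4.45
position: [0.431, 0.338, 0.1395]
tool_rot: [-2.68, 1.635, -0.002]
ft_force: [1.2, 0.1, -0.5]
grip_width: 0.744
```

```bash
python3 - <<'E'
from h import *
s,p,R=tool();print(p,s['ft_force'],s['grip_width'])
def g(i): return (255*(i/255.)**0.6).astype(np.uint8)
ims=[]
for n in ('scene','side','wrist'):
    d=snap(n,n+'2')
    u,v=proj({'K':d['camera_matrix'],'R':d['R'],'t':d['t']},p); u,v=int(u),int(v)
    u=min(max(u,50),460);v=min(max(v,50),333)
    ims.append(cv2.resize(g(d['img'])[v-50:v+50,u-50:u+50],(266,266)) if n!='wrist' else cv2.resize(g(d['img']),(266,266)))
cv2.imwrite('pics/m2.png',np.hstack(ims))
E
```

```text
[0.431  0.338  0.1395] [ 1.1774  0.1235 -0.5487] 0.7437159483193952
```

View pics/m2.png

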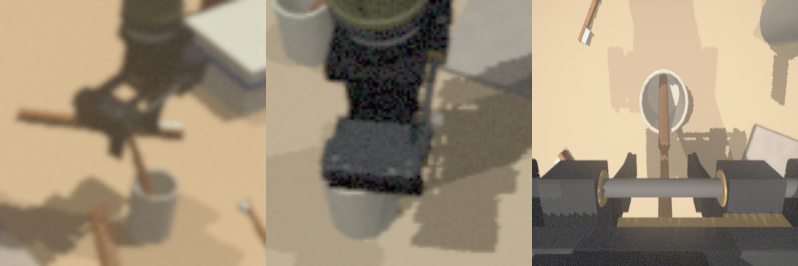

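Emit:
{"method": "drive_tool", "body": {
  "rows": [
    [[0,0,0,0,255],[0,0,0,0,255],[0,0,0,0,255],[0,0,0,0,255],[0,0,0,0,255],[0,0,0,0,255],[0,0,0,0,255],[0,0,0,0,255]]
  ],
  "grip_force": 15
}}

```text
time: 5.6
position: [0.4299, 0.3377, 0.138]
tool_rot: [2.682, -1.636, -0.0]
ft_force: [0.0, 0.4, -0.5]
grip_width: 0.103
```

Emit:
{"method": "drive_tool", "body": {
  "rows": [
    [[0,0.015,-0.06,0,255],[0,0.03,-0.12,0,255],[0,0.045,-0.18,0,255],[0,0.06,-0.24,0,255],[0,0.075,-0.3,0,255],[0,0.09,-0.36,0,255],[0,0.1,-0.42,0,255],[0,0.1,-0.48,0,255],[0,0.1,-0.48,0,255]]
  ]
}}

```text
time: 6.72
position: [0.4041, 0.3246, 0.2838]
tool_rot: [-2.68, 1.635, -0.002]
ft_force: [0.4, 0.1, -0.2]
grip_width: 0.099
```

```bash
cat > look.py <<'E'
import sys
from h import *
tag=sys.argv[1]
s,p,R=tool();print(p,s['ft_force'],s['grip_width'],s['time'],s['joint_positions'])
def g(i): return (255*(i/255.)**0.6).astype(np.uint8)
ims=[]
for n in ('scene','side','wrist'):
    d=snap(n,n+tag)
    u,v=proj({'K':d['camera_matrix'],'R':d['R'],'t':d['t']},p-[0,0,.05]); u,v=int(u),int(v)
    u=min(max(u,60),450);v=min(max(v,60),323)
    ims.append(cv2.resize(g(d['img'])[v-60:v+60,u-60:u+60],(266,266),interpolation=cv2.INTER_CUBIC) if n!='wrist' else cv2.resize(g(d['img']),(266,266)))
cv2.imwrite('pics/m%s.png'%tag,np.hstack(ims))
E
python3 look.py 3
```

```text
[0.4041 0.3246 0.2838] [ 0.4368  0.1001 -0.2479] 0.09943286302882215 6.725 [ 0.0667  0.0628 -0.821   1.6797  0.0471  1.4166 -1.8558]
```

View pics/m3.png

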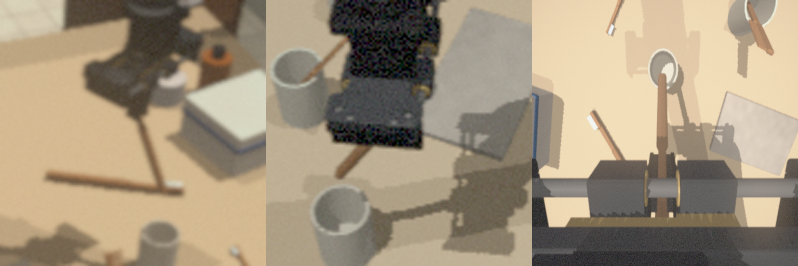

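```bash
python3 - <<'E'
from h import *
print(row([.465,.101,.27],.21))
d=load('wrist3')
img=(255*(d['img']/255.)**0.7).astype(np.uint8); cv2.imwrite('pics/w3g.png',img)
E
```

```text
[np.float64(0.7544), np.float64(0.1566), np.float64(0.0382), -0.4155]
```

View pics/w3g.png

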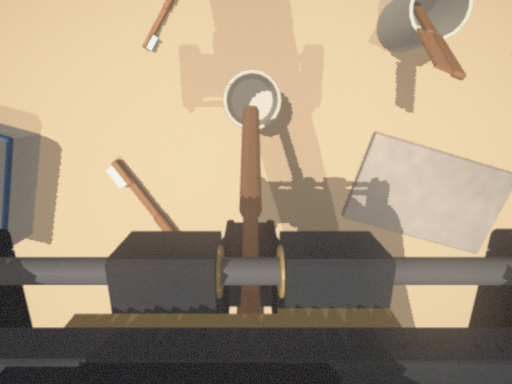

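```bash
python3 - <<'E'
from h import *
d=load('wrist3')
q=np.array([onz(d,*p,.012)[:2] for p in [(375,133),(344,215),(475,251),(514,173)]]);print(q,q.mean(0))
print([np.linalg.norm(q[i]-q[(i+1)%4]) for i in range(4)],'ydir',np.arctan2(*(q[0]-q[3])[::-1]),np.arctan2(*(q[1]-q[2])[::-1]))
s,p,R=tool()
for t in (.35,.4,.45,.5,.55):
    u=np.array([np.sin(t)*np.cos(-2.67),np.sin(t)*np.sin(-2.67),np.cos(t)]); g=p; print(t,proj(d,g-.14*u),proj(d,g-.022*u))
E
```

```text
[[ 0.511   0.1879]
 [ 0.3905  0.1616]
 [ 0.4323 -0.0471]
 [ 0.5543 -0.0176]] [0.472  0.0712]
[np.float64(0.12334614679212005), np.float64(0.2128341883757724), np.float64(0.1255136895324044), np.float64(0.21001601983115709)] ydir 1.778000609274217 1.7680689478966685
0.35 [249.9429 132.8381] [249.4612 220.5606]
0.4 [249.9717 125.7881] [249.4662 219.2194]
0.45 [250.0004 118.6923] [249.4709 217.9336]
0.5 [250.0291 111.5448] [249.4753 216.7063]
0.55 [250.0577 104.3402] [249.4793 215.5405]
```

Emit:
{"method": "drive_tool", "body": {
  "rows": [
    [[0.1,0.02,-0.05,-0.05,255],[0.2,0.04,-0.05,-0.1,255],[0.3,0.06,-0.05,-0.15,255],[0.4,0.08,-0.05,-0.2,255],[0.5,0.1,-0.05,-0.25,255],[0.6,0.12,-0.05,-0.3,255],[0.7,0.14,-0.02,-0.35,255],[0.75,0.156,0,-0.4,255],[0.754,0.157,0.03,-0.4155,255],[0.754,0.157,0.038,-0.4155,255],[0.754,0.157,0.038,-0.4155,255]]
  ]
}}

```text
time: 8.25
position: [0.4648, 0.1016, 0.2703]
tool_rot: [-3.124, -0.329, 0.002]
ft_force: [0.3, 0.1, -0.2]
grip_width: 0.1
```

```bash
python3 look.py 4
```

```text
[0.4648 0.1016 0.2703] [ 0.317   0.1107 -0.1988] 0.09979862956648142 8.25 [ 0.3073 -0.052  -0.5524  1.7954 -0.028   1.3916 -0.0295]
```

View pics/m4.png

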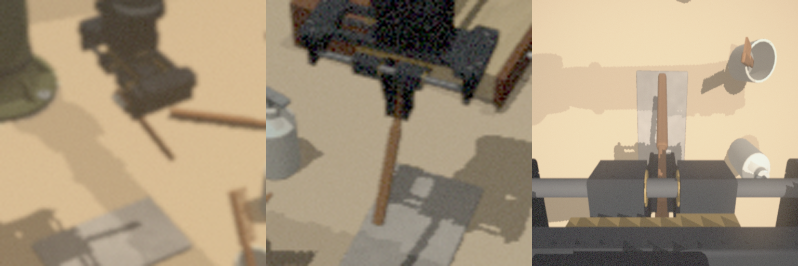

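View pics/wrist4.png

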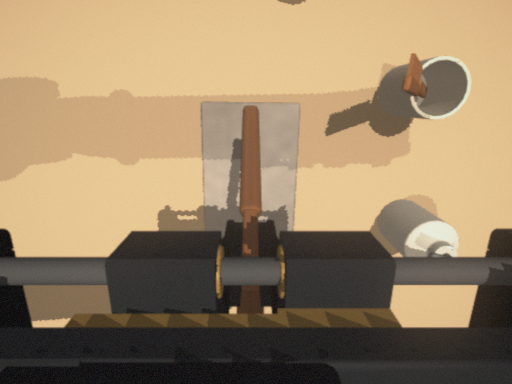

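```bash
python3 - <<'E'
from h import *
d=load('wrist4'); D=load('side0'); S=load('scene0')
# soap shoulder/top disc approx; wrist disc centre (430,240)
for z in (.09,.1,.11,.14): print(z,onz(d,428,238,z))
fs=lambda x,y:(80+x/3.2,170+y/3.2); fd=lambda x,y:(190+x/3,60+y/3)
print(onz(S,*fs(632,285),0), onz(D,*fd(22,380),0)) # front bottom edges
s,p,R=tool()
st=np.array([.472,.0712]);y=np.array([np.cos(1.775),np.sin(1.775)]);x=np.array([y[1],-y[0]])
for q in ((.59,.03),(.6,.03)): print((np.array(q)-st)@x,(np.array(q)-st)@y)
print((p[:2]-st)@x,(p[:2]-st)@y, np.arctan2(R[1,0],R[0,0]))
E
```

```text
0.09 [0.6873 0.0674 0.09  ]
0.1 [0.6801 0.0708 0.1   ]
0.11 [0.6728 0.0741 0.11  ]
0.14 [0.6511 0.084  0.14  ]
[0.7133 0.052  0.    ] [0.6895 0.0731 0.    ]
0.1071934453973567 -0.06427289680607143
0.11698567319792967 -0.06630077123553844
-0.0005616041977858253 0.031226983587337817 0.2103650597850502
```

Emit:
{"method": "drive_tool", "body": {
  "rows": [
    [[0,0.02,0.1,0,255],[0,0.02,0.2,0,255],[0,0.02,0.3,0,255],[0,0.02,0.38,0,255],[0,0.02,0.41,0,255],[0,0.02,0.43,0,255],[0,0.02,0.43,0,255]]
  ]
}}

```text
time: 9.28
position: [0.4667, 0.0956, 0.1422]
tool_rot: [3.124, 0.329, 0.001]
ft_force: [0.3, -0.4, 0.1]
grip_width: 0.102
```

```bash
python3 look.py 5
```

```text
[0.4667 0.0956 0.1422] [ 0.2895 -0.3534  0.0955] 0.10152205733631217 9.275 [ 0.2968  0.0498 -0.564   1.9709  0.0297  1.128  -0.0692]
```

View pics/m5.png

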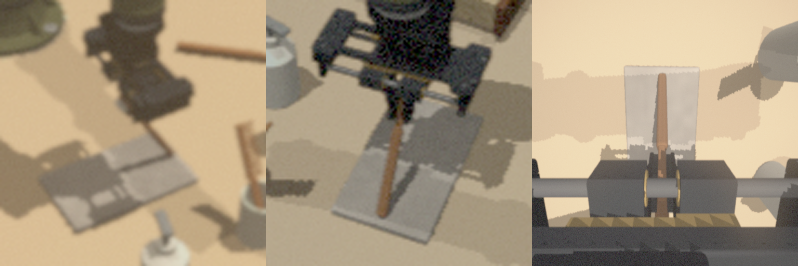

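Emit:
{"method": "drive_tool", "body": {
  "rows": [
    [[0,0,0.01,0,255],[0,0,0.022,0,255],[0,0.03,0.042,0,255],[0,0.065,0.065,0,255],[0,0.09,0.088,0,255],[0,0.115,0.112,0,255],[0,0.136,0.138,0,255],[0,0.157,0.166,0,255],[0,0.157,0.166,0,255]]
  ],
  "grip_force": 5
}}

```text
time: 10.55
position: [0.4754, 0.0489, 0.0909]
tool_rot: [-3.124, -0.328, 0.003]
ft_force: [0.4, 0.0, 0.2]
grip_width: 0.1
```

```bash
python3 look.py 6
```

```text
[0.4754 0.0489 0.0909] [0.4385 0.0496 0.1955] 0.09972525352269915 10.55 [ 0.3401  0.1175 -0.5205  2.0191  0.0678  1.0236 -0.0034]
```

View pics/m6.png

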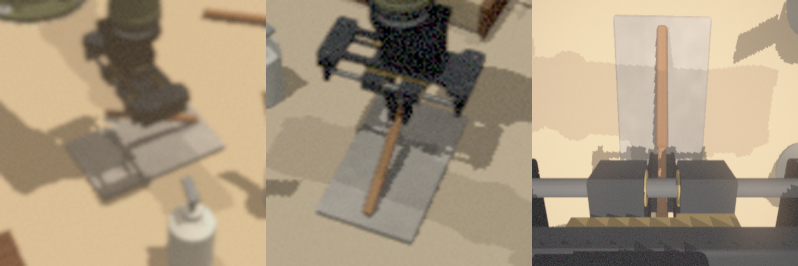

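Emit:
{"method": "drive_tool", "body": {
  "rows": [
    [[0,0.012,0.018,0,255],[0,0.023,0.035,0,255],[0,0.033,0.055,0,255],[0,0.042,0.076,0,255],[0,0.05,0.098,0,255],[0,0.057,0.12,0,255],[0,0.062,0.143,0,255],[0,0.067,0.166,0,255],[0,0.069,0.183,0,255],[0,0.07,0.197,0,255],[0,0.07,0.197,0,255]]
  ]
}}

```text
time: 12.08
position: [0.4802, 0.0289, 0.0325]
tool_rot: [-3.124, -0.33, 0.001]
ft_force: [-0.4, 0.4, -0.1]
grip_width: 0.104
```

```bash
python3 look.py 7
```

```text
[0.4802 0.0289 0.0325] [-0.4183  0.3695 -0.0945] 0.10406691440307829 12.075 [ 0.3454  0.21   -0.4947  2.0596  0.1264  0.901  -0.0086]
```

View pics/m7.png

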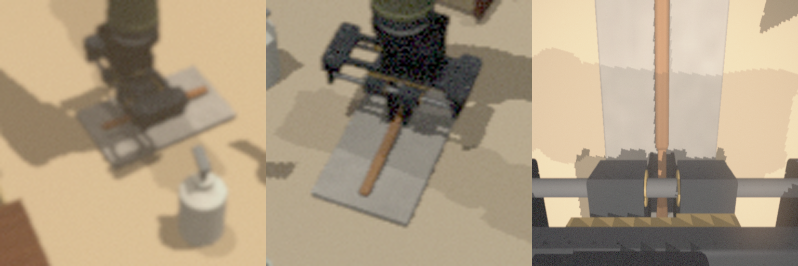

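Nearly flat. Open, then rise and look.

Emit:
{"method": "drive_tool", "body": {
  "rows": [
    [[0,0,0,0,200],[0,0,0,0,150],[0,0,0,0,100],[0,0,0,0,60],[0,0,0,0,60],[0,0,-0.1,0,40],[0,-0.1,-0.3,0,0],[0,-0.15,-0.45,0,0],[0,-0.15,-0.45,0,0],[0,-0.15,-0.45,0,0]]
  ]
}}

```text
time: 13.48
position: [0.4708, 0.0724, 0.1674]
tool_rot: [3.124, 0.329, -0.001]
ft_force: [0.9, 0.0, -0.4]
grip_width: 0.993
```

```bash
python3 look.py 8
```

```text
[0.4708 0.0724 0.1674] [ 0.8783  0.0081 -0.4145] 0.9932741141114348 13.475 [ 0.3339  0.023  -0.545   1.9409  0.0135  1.1815 -0.006 ]
```

View pics/m8.png

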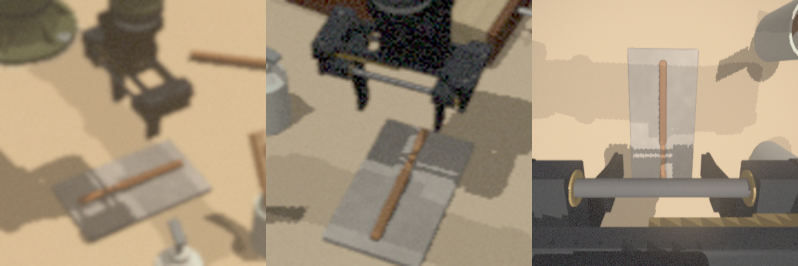

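View pics/wrist8.png

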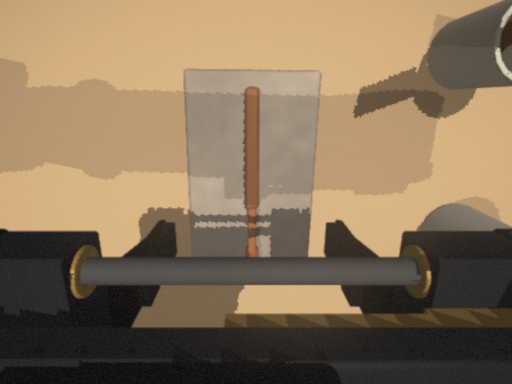

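```bash
python3 - <<'E'
from h import *
d=load('wrist8')
f=onz(d,252,88,.02);n=onz(d,252,207,.021);print(f,n,np.linalg.norm(f-n))
u=(n-f)/np.linalg.norm(n-f);az=np.arctan2(u[1],u[0]);m=(f+n)/2+u*.036;print(az,'mid',m)
print(row([m[0],m[1],.03],az+np.pi/2))
st=np.array([.472,.0712]);y=np.array([np.cos(1.775),np.sin(1.775)]);print((m[:2]-st)@y)
E
```

```text
[0.4531 0.1576 0.02  ] [0.4774 0.0445 0.021 ] 0.11570949865513634
-1.3592072784276974 mid [0.4728 0.0659 0.0208]
[np.float64(0.0055), np.float64(0.0223), np.float64(0.4542), -0.0008]
-0.005372337718167158
```

Emit:
{"method": "drive_tool", "body": {
  "rows": [
    [[0.005,0.022,0.1,0,0],[0.005,0.022,0.2,0,0],[0.005,0.022,0.3,0,0],[0.005,0.022,0.38,0,0],[0.005,0.022,0.43,0,0],[0.005,0.022,0.459,0,0],[0.005,0.022,0.459,0,100],[0.005,0.022,0.459,0,255],[0.005,0.022,0.459,0,255],[0.005,0.022,0.459,0,255],[0.005,0.022,0.459,0,255],[0.005,0.022,0.459,0,255],[0.005,0.022,0.459,0,255],[0.005,0.022,0.459,0,255]]
  ],
  "grip_force": 20
}}

```text
time: 15.38
position: [0.4739, 0.0667, 0.0301]
tool_rot: [3.124, 0.33, -0.0]
ft_force: [-0.5, 0.3, -0.2]
grip_width: 0.17
```

Emit:
{"method": "drive_tool", "body": {
  "rows": [
    [[0,0,0,0,255],[0,0,-0.05,0,255],[0,0,-0.12,0,255],[0,0,-0.2,0,255],[0,0,-0.3,0,255],[0,0,-0.4,0,255],[0,0,-0.5,0,255],[0,0,-0.57,0,255],[0,0,-0.57,0,255]]
  ]
}}

```text
time: 16.5
position: [0.4752, 0.0671, 0.2035]
tool_rot: [3.124, 0.33, 0.007]
ft_force: [-0.1, 0.8, -0.3]
grip_width: 0.154
```

```bash
python3 look.py 9; python3 -c "
from h import *
print(row([.56,-.335,.20],.09))"
```

```text
[0.4752 0.0671 0.2035] [-0.1408  0.7942 -0.2824] 0.15437147184357672 16.5 [ 0.3517 -0.0051 -0.5417  1.8905 -0.0017  1.251   0.0209]
[np.float64(0.0032), np.float64(1.3696), np.float64(0.0013), 0.0383]
```

View pics/m9.png

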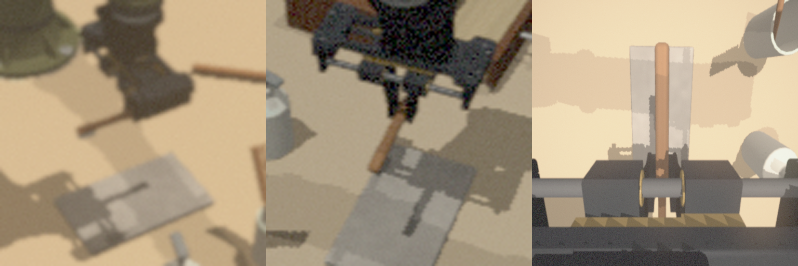

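Emit:
{"method": "drive_tool", "body": {
  "rows": [
    [[0,0.12,-0.1,0,255],[0,0.25,-0.15,0,255],[0,0.38,-0.17,0.01,255],[0,0.5,-0.17,0.02,255],[0,0.62,-0.17,0.03,255],[0,0.74,-0.17,0.038,255],[0,0.82,-0.17,0.038,255],[0,0.85,-0.17,0.038,255],[0,0.85,-0.17,0.038,255]]
  ]
}}

```text
time: 17.77
position: [0.5273, -0.1824, 0.2519]
tool_rot: [-3.138, -0.143, 0.001]
ft_force: [-0.9, -0.5, -0.3]
grip_width: 0.158
```

```bash
python3 look.py 10; python3 -c "
from h import *
d=load('wrist10');cv2.imwrite('pics/w10g.png',(255*(d['img']/255.)**0.6).astype(np.uint8))"
```

```text
[ 0.5273 -0.1824  0.2519] [-0.9057 -0.4767 -0.3273] 0.1579001637413011 17.775 [ 0.5717  0.1339 -0.3136  1.6517  0.0414  1.3632  0.3431]
```

View pics/w10g.png

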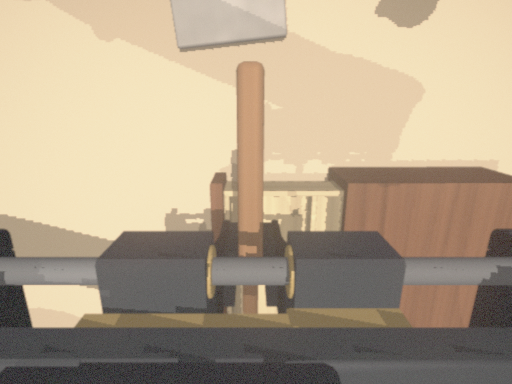

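```bash
python3 - <<'E'
from h import *
g=load('wrist10'); im=(255*(g['img']/255.)**0.6).astype(np.uint8)[140:240,190:370]
cv2.imwrite('pics/w10c.png',cv2.resize(im,None,fx=4.4,fy=4.4,interpolation=cv2.INTER_CUBIC))
E
```

```text
(no output)
```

View pics/w10c.png

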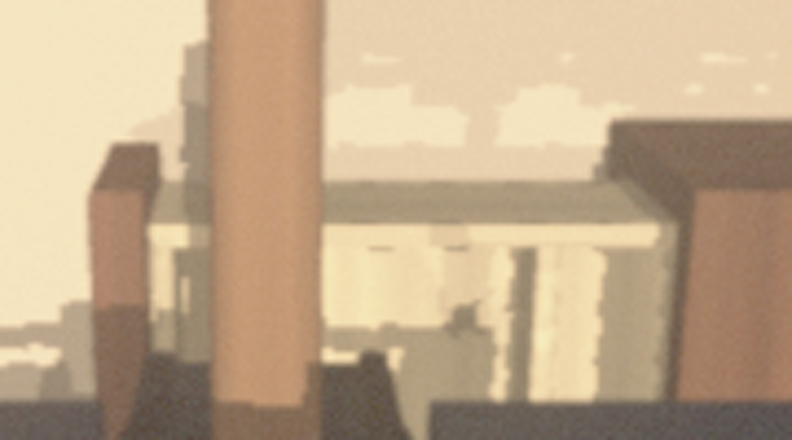

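```bash
python3 - <<'E'
from h import *
g=load('wrist10'); c=lambda x,y:(190+x/4.4,140+y/4.4)
s,p,R=tool()
for n,x,y,z in [('panel outer',90,190,.073),('panel inner',155,188,.073),('wall inner L',160,247,.064),('wall inner R',650,245,.064),('wall outer',400,222,.064),('chest corner',690,190,.085),('div shadow edge L',512,330,.023),('div L top',512,330,.051),('divR top',530,330,.051),('div far',600,330,.051)]:
    X=onz(g,*c(x,y),z); print(n,X,'tool',(R.T@(X-p))[:2])
a=onz(g,*c(690,190),.085);b=onz(g,*c(675,400),.085);print('chest front yaw',np.arctan2(*(a-b)[:2][::-1]))
a=onz(g,*c(90,190),.073);b=onz(g,*c(95,300),.073);print('panel yaw',np.arctan2(*(a-b)[:2][::-1]))
print(np.arctan2(R[1,0],R[0,0]),R)
E
```

```text
panel outer [ 0.4843 -0.1975  0.073 ] tool [-0.0445  0.0125]
panel inner [ 0.5006 -0.1955  0.073 ] tool [-0.028  0.012]
wall inner L [ 0.5026 -0.2139  0.064 ] tool [-0.0278  0.0305]
wall inner R [ 0.6312 -0.2013  0.064 ] tool [0.1015 0.0299]
wall outer [ 0.5648 -0.2012  0.064 ] tool [0.0354 0.0236]
chest corner [ 0.6315 -0.1805  0.085 ] tool [0.1037 0.0092]
div shadow edge L [ 0.608  -0.2434  0.023 ] tool [0.0744 0.0697]
div L top [ 0.6014 -0.2332  0.051 ] tool [0.0689 0.0589]
divR top [ 0.6064 -0.2327  0.051 ] tool [0.0739 0.0589]
div far [ 0.6259 -0.2309  0.051 ] tool [0.0934 0.0588]
chest front yaw 1.68407792389396
panel yaw 1.6718217422981645
0.0931302805700088 [[ 0.9957  0.093   0.0002]
 [ 0.093  -0.9957  0.0004]
 [ 0.0002 -0.0004 -1.    ]]
```

```bash
python3 - <<'E'
from h import *
print(row([.564,-.339,.12],.097),row([.564,-.339,.044],.097))
E
```

```text
[np.float64(0.0726), np.float64(0.5358), np.float64(0.4409), -0.0012] [np.float64(0.0726), np.float64(0.5359), np.float64(0.6942), -0.0012]
```

Emit:
{"method": "drive_tool", "body": {
  "rows": [
    [[0.02,0.13,0,-0.001,255],[0.04,0.27,0,-0.001,255],[0.06,0.4,0.05,-0.001,255],[0.073,0.5,0.15,-0.001,255],[0.073,0.536,0.27,-0.001,255],[0.073,0.536,0.37,-0.001,255],[0.073,0.536,0.44,-0.001,255],[0.073,0.536,0.44,-0.001,255],[0.073,0.536,0.44,-0.001,255]]
  ]
}}

```text
time: 19.05
position: [0.5646, -0.3408, 0.1217]
tool_rot: [3.137, 0.149, 0.003]
ft_force: [0.9, 0.7, 0.3]
grip_width: 0.161
```

```bash
python3 look.py 11
```

```text
[ 0.5646 -0.3408  0.1217] [0.9273 0.7421 0.3441] 0.1607281434691794 19.05 [ 0.6746  0.4215 -0.2213  1.5584  0.0978  1.1702  0.5287]
```

View pics/m11.png

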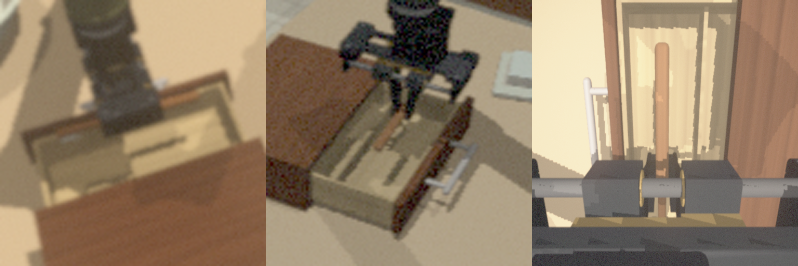

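View pics/side11.png

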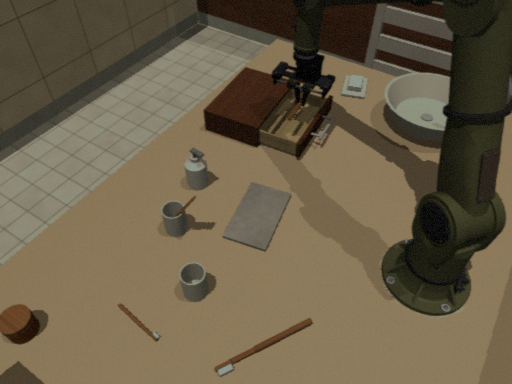

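Emit:
{"method": "drive_tool", "body": {
  "rows": [
    [[0,0,0.05,0,255],[0,0,0.1,0,255],[0,0,0.15,0,255],[0,0,0.19,0,255],[0,0,0.22,0,255],[0,0,0.24,0,255],[0,0,0.25,0,255],[0,0,0.25,0,255],[0,0,0.25,0,255]]
  ]
}}

```text
time: 20.32
position: [0.5638, -0.341, 0.0457]
tool_rot: [3.138, 0.147, 0.001]
ft_force: [-0.3, -0.2, -0.8]
grip_width: 0.157
```

```bash
python3 look.py 12
```

```text
[ 0.5638 -0.341   0.0457] [-0.2986 -0.1625 -0.8388] 0.1573338925096203 20.325 [ 0.6689  0.4954 -0.2132  1.6185  0.1171  1.0393  0.5152]
```

View pics/m12.png

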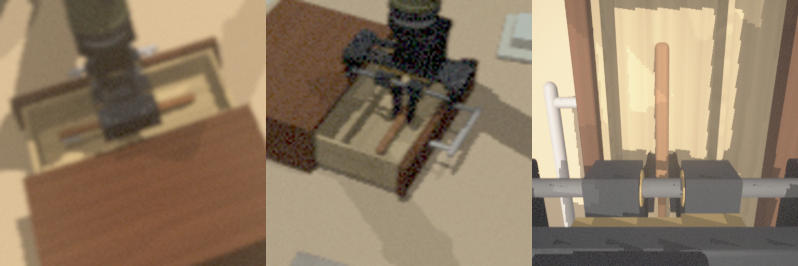

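Emit:
{"method": "drive_tool", "body": {
  "rows": [
    [[0,0,0.008,0,255],[0,0,0.008,0,255],[0,0,0.008,0,200],[0,0,0.008,0,180],[0,0,0.008,0,165],[0,0,0.008,0,165],[0,0,0.008,0,165],[0,0,-0.05,0,165],[0,0,-0.15,0,165],[0,0,-0.3,0,165],[0,0,-0.45,0,165],[0,0,-0.45,0,165]]
  ]
}}

```text
time: 21.98
position: [0.5664, -0.3421, 0.1869]
tool_rot: [3.132, 0.147, 0.014]
ft_force: [0.8, -0.4, -0.4]
grip_width: 0.352
```

```bash
python3 look.py 13
```

```text
[ 0.5664 -0.3421  0.1869] [ 0.7718 -0.3512 -0.4206] 0.35245656570465517 21.975 [ 0.6776  0.3727 -0.2253  1.4896  0.0858  1.2784  0.5373]
```

View pics/m13.png

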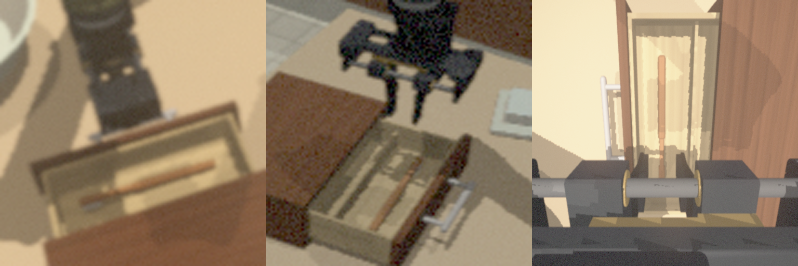

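View pics/wrist13.png

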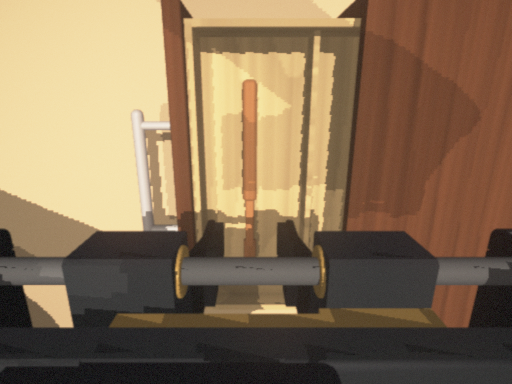

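```bash
python3 - <<'E'
from h import *
d=load('wrist13'); a=onz(d,137,112,.047);b=onz(d,146,230,.047);print('bar',a,b,np.arctan2(*(a-b)[:2][::-1]))
c=a-(a-b)/np.linalg.norm(a-b)*.06;print('bar ctr',c)
for u,v,z in ((172,140,.073),(188,140,.073),(307,140,.051)): print(onz(d,u,v,z))
f=onz(d,250,82,.031);n=onz(d,249,196,.031);print('brush',f,n,np.linalg.norm(f-n),f+(n-f)/np.linalg.norm(n-f)*.095)
print(row([.415,-.352,.187],-1.474))
E
```

```text
bar [ 0.4561 -0.2849  0.047 ] [ 0.464  -0.4002  0.047 ] 1.6394436512010304
bar ctr [ 0.4602 -0.3448  0.047 ]
[ 0.4944 -0.3033  0.073 ]
[ 0.5078 -0.302   0.073 ]
[ 0.6117 -0.295   0.051 ]
brush [ 0.5551 -0.249   0.031 ] [ 0.5645 -0.3597  0.031 ] 0.11105308549742392 [ 0.5632 -0.3437  0.031 ]
[np.float64(-0.4953), np.float64(-0.0088), np.float64(-0.0225), 0.4991]
```

Emit:
{"method": "drive_tool", "body": {
  "rows": [
    [[-0.15,0,-0.02,0.05,255],[-0.3,0,-0.02,0.1,255],[-0.42,0,-0.02,0.15,255],[-0.495,-0.01,-0.02,0.2,255],[-0.495,-0.01,-0.02,0.25,255],[-0.495,-0.01,-0.02,0.3,255],[-0.495,-0.01,-0.02,0.35,255],[-0.495,-0.01,-0.02,0.4,255],[-0.495,-0.01,-0.02,0.45,255],[-0.495,-0.01,-0.02,0.5,255],[-0.495,-0.01,-0.02,0.5,255],[-0.495,-0.01,-0.02,0.5,255]]
  ]
}}

```text
time: 23.62
position: [0.415, -0.3515, 0.1854]
tool_rot: [2.326, -2.112, -0.002]
ft_force: [0.3, 0.1, 0.3]
grip_width: 0.008
```

```bash
python3 look.py 14; python3 - <<'E'
from h import *
print(row([.415,-.349,.046],-1.474))
s,p,R=tool()
u=np.array([np.cos(.093),np.sin(.093),0]); print(R.T@u, np.array([.4602,-.3448,0])-p)
E
```

```text
[ 0.415  -0.3515  0.1854] [0.3148 0.128  0.2904] 0.00795992698700398 23.625 [ 0.7067  0.132  -0.0574  1.783   0.0081  1.2283 -0.8272]
[np.float64(-0.0089), np.float64(-0.0001), np.float64(0.4664), -0.0005]
[ 0.0021 -1.     -0.0004] [ 0.0449  0.0069 -0.1859]
```

View pics/m14.png

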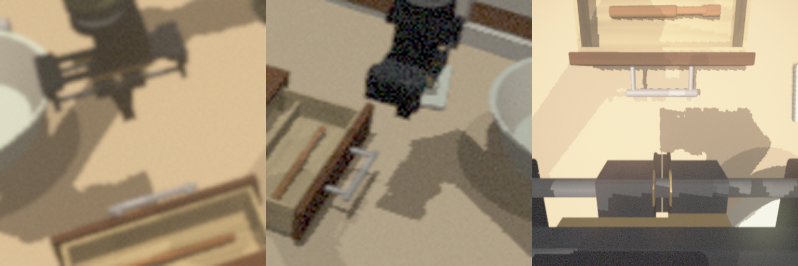

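```bash
python3 - <<'E'
from h import *
d=load('wrist0')
for z in (.08,.1,.12):
    q=[onz(d,*p,z)[:2] for p in ((85,168),(422,168),(252,3))]; print(z,*q)
S,D=load('scene0'),load('side0')
print(tri(S,(91,170),D,(388,80)))
E
```

```text
0.08 [ 0.1627 -0.4527] [ 0.2728 -0.7786] [ 0.3583 -0.5666]
0.1 [ 0.1705 -0.4619] [ 0.2733 -0.7663] [ 0.3532 -0.5682]
0.12 [ 0.1782 -0.4711] [ 0.2738 -0.7539] [ 0.348  -0.5699]
(array([ 0.3364, -0.447 ,  0.2084]), np.float64(0.029637289365830682))
```

Emit:
{"method": "drive_tool", "body": {
  "rows": [
    [[-0.009,0,0.1,0,255],[-0.009,0,0.2,0,255],[-0.009,0,0.3,0,255],[-0.009,0,0.4,0,255],[-0.009,0,0.465,0,255],[-0.009,0,0.465,0,255],[-0.009,0,0.465,0,255]]
  ]
}}

```text
time: 24.65
position: [0.4157, -0.3495, 0.0475]
tool_rot: [-2.324, 2.114, -0.002]
ft_force: [0.6, -0.6, -1.0]
grip_width: 0.007
```

Emit:
{"method": "drive_tool", "body": {
  "rows": [
    [[0,-0.03,0,0,255],[0,-0.06,0,0,255],[0,-0.09,0,0,255],[0,-0.12,0,0,255],[0,-0.15,0,0,255],[0,-0.18,0,0,255],[0,-0.21,0,0,255],[0,-0.24,0,0,255],[0,-0.24,0,0,255]]
  ]
}}

```text
time: 25.78
position: [0.4881, -0.3419, 0.0466]
tool_rot: [-2.324, 2.113, -0.001]
ft_force: [-0.8, 0.7, -0.3]
grip_width: 0.008
```

```bash
python3 look.py 15
```

```text
[ 0.4881 -0.3419  0.0466] [-0.8012  0.6901 -0.2919] 0.007808923331532088 25.775 [ 0.6329  0.3701 -0.0786  1.7886  0.0334  0.9832 -0.9346]
```

View pics/m15.png

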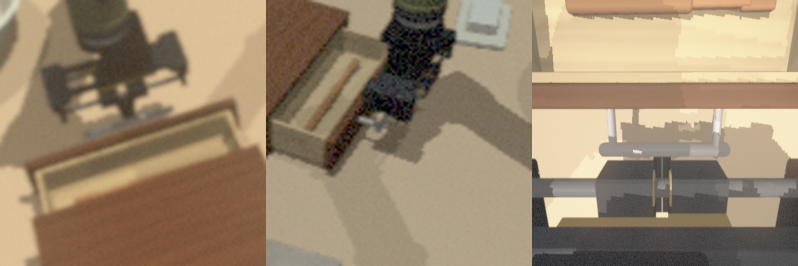

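Emit:
{"method": "drive_tool", "body": {
  "rows": [
    [[0,-0.025,0,0,255],[0,-0.05,0,0,255],[0,-0.075,0,0,255],[0,-0.1,0,0,255],[0,-0.125,0,0,255],[0,-0.15,0,0,255],[0,-0.175,0,0,255],[0,-0.2,0,0,255],[0,-0.225,0,0,255],[0,-0.25,0,0,255],[0,-0.275,0,0,255],[0,-0.29,0,0,255],[0,-0.305,0,0,255],[0,-0.305,0,0,255]]
  ]
}}

```text
time: 27.68
position: [0.5788, -0.3332, 0.0468]
tool_rot: [-2.323, 2.113, -0.001]
ft_force: [-0.1, -0.1, -0.2]
grip_width: 0.008
```

```bash
python3 look.py 16
```

```text
[ 0.5788 -0.3332  0.0468] [-0.072  -0.0591 -0.2052] 0.007606993780706452 27.675 [ 0.5516  0.502  -0.0894  1.5971  0.0488  1.0439 -1.0275]
```

View pics/m16.png

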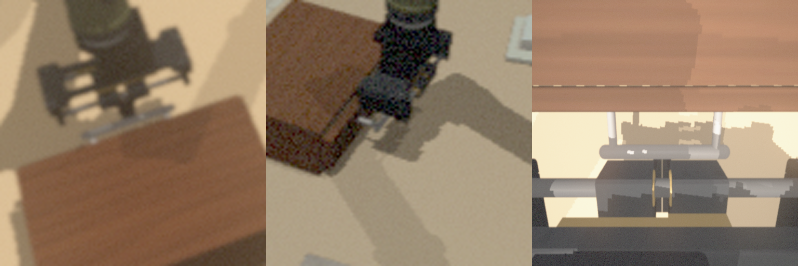

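Emit:
{"method": "drive_tool", "body": {
  "rows": [
    [[0,-0.01,0,0,255],[0,-0.02,0,0,255],[0,-0.03,0,0,255],[0,-0.03,0,0,255]]
  ]
}}

```text
time: 28.32
position: [0.5814, -0.3336, 0.0465]
tool_rot: [2.317, -2.113, -0.015]
ft_force: [-13.9, 2.8, 9.8]
grip_width: 0.0
```

Emit:
{"method": "drive_tool", "body": {
  "rows": [
    [[0,-0.007,0,0,255],[0,-0.014,0,0,255],[0,-0.02,0,0,255],[0,-0.02,0,0,255]]
  ]
}}

```text
time: 28.82
position: [0.5818, -0.3337, 0.0464]
tool_rot: [2.31, -2.111, -0.029]
ft_force: [-27.0, 4.6, 19.9]
grip_width: 0.004
```

```bash
python3 look.py 17
```

```text
[ 0.5818 -0.3337  0.0464] [-26.96     4.6044  19.8589] 0.003779599066508377 28.825 [ 0.5417  0.5217 -0.0851  1.5682  0.0561  1.075  -1.0403]
```

View pics/m17.png

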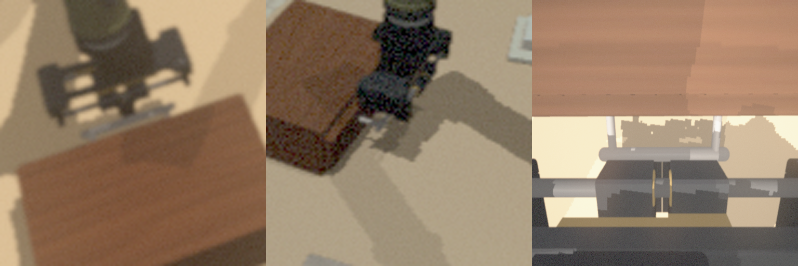

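Emit:
{"method": "drive_tool", "body": {
  "rows": [
    [[0,0.03,0,0,255],[0,0.06,0,0,255],[0,0.12,0,0,255],[0,0.2,0,0,255],[0,0.3,0,0,255],[0,0.3,-0.1,0,255],[0,0.3,-0.25,0,255],[0,0.3,-0.4,0,255],[0,0.3,-0.5,0,255],[0,0.3,-0.5,0,255],[0,0.3,-0.5,0,255]]
  ]
}}

```text
time: 30.35
position: [0.5032, -0.3404, 0.1957]
tool_rot: [2.324, -2.114, -0.001]
ft_force: [-0.2, 0.5, -0.8]
grip_width: 0.002
```

```bash
python3 look.py 18;  python3 - <<'E'
from h import *
a=load('scene18')['img'][170:350,60:240];b=load('side18')['img'][50:230,180:360]
cv2.imwrite('pics/f18.png',np.hstack([cv2.resize((255*(i/255.)**.6).astype(np.uint8),(395,395)) for i in (a,b)]))
E
```

```text
[ 0.5032 -0.3404  0.1957] [-0.1928  0.5179 -0.8483] 0.0015624022666061793 30.35 [ 0.6219  0.2556 -0.0839  1.6157  0.0221  1.2719 -0.9423]
```

View pics/f18.png

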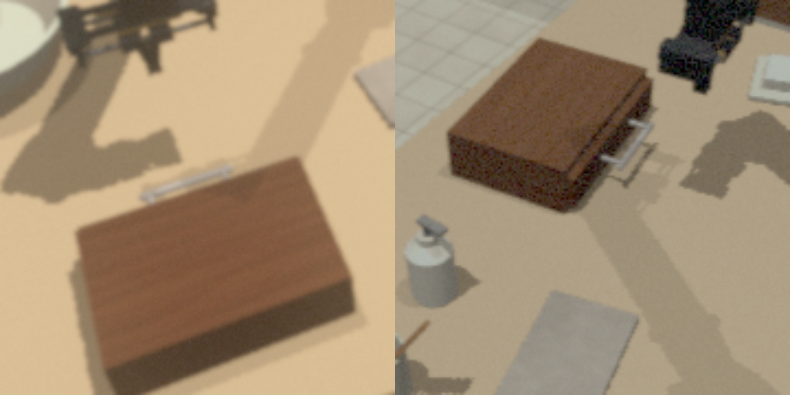

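View pics/wrist18.png

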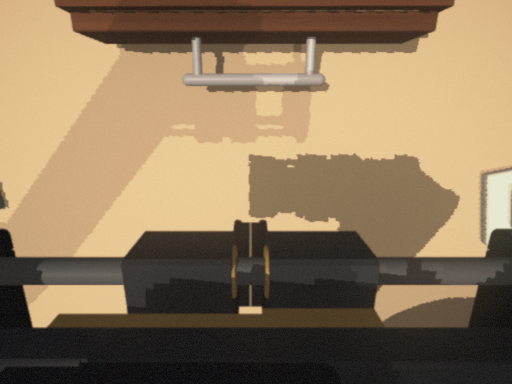

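View pics/side18.png

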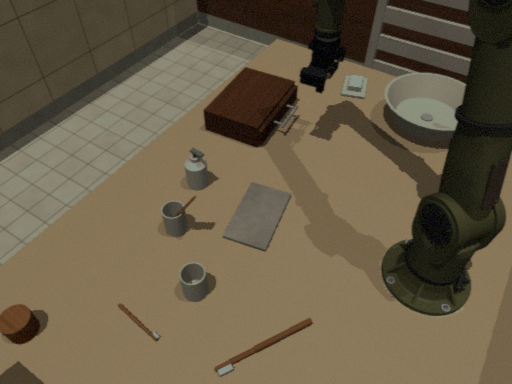

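```bash
python3 - <<'E'
from h import *
d=load('wrist18')
u=np.array([np.cos(.095),np.sin(.095)])
bar=onz(d,254,79,.047); top=onz(d,254,9,.085); pin=onz(d,254,12,.073);pout=onz(d,254,33,.073)
for n,x in (('bar',bar),('chest edge',top),('panel out top',pout)): print(n,x,x[:2]@u)
print('bar0',np.array([.4602,-.3448])@u,'w14:')
im=(255*(d['img']/255.)**.5).astype(np.uint8)[0:100,50:470];cv2.imwrite('pics/z18.png',cv2.resize(im,None,fx=1.9,fy=1.9*2))
d=load('wrist14'); 
E
```

```text
bar [ 0.5975 -0.3351  0.047 ] 0.5630158274670047
chest edge [ 0.6446 -0.3301  0.085 ] 0.6103713042815954
panel out top [ 0.6306 -0.3316  0.073 ] 0.5962836980198188
bar0 0.42541815710076847 w14:
```

View pics/z18.png

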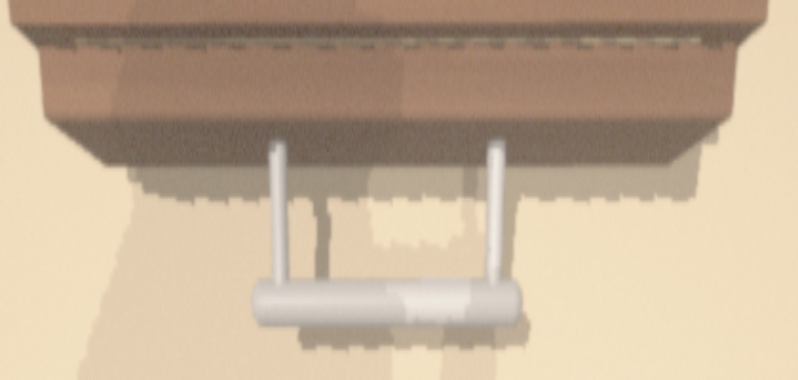

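View pics/wrist14.png

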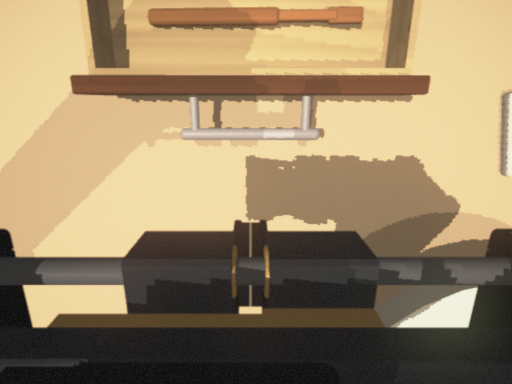

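```bash
python3 - <<'E'
from h import *
for n in('scene','side'):
    a=load(n+'0')['img'].astype(int);b=load(n+'18')['img'].astype(int)
    # rough tumbler/soap shift via phase correlation
    boxes={'scene':{'bT':(318,165,348,198),'cT':(308,203,336,240),'soap':(264,218,294,265)},'side':{'bT':(178,262,212,302),'cT':(160,200,190,238),'soap':(182,148,212,192)}}[n]
    for k,(x0,y0,x1,y1) in boxes.items():
        g=lambda i:cv2.cvtColor(i[y0:y1,x0:x1].astype(np.uint8),cv2.COLOR_BGR2GRAY).astype(np.float32)
        print(n,k,cv2.phaseCorrelate(g(a),g(b)))
print(ctrl.close_job())
E
```

```text
scene bT ((0.2538196528610648, 0.2867898017635291), 0.8759808390228837)
scene cT ((-0.006226173855882422, -0.0028879110303670075), 0.9894891879955927)
scene soap ((0.024096177814369568, -0.18053513008457145), 0.9728945712248485)
side bT ((0.03962042250036646, -0.3253626252833115), 0.6468387610382504)
side cT ((0.057103334321698895, -0.014987477357749412), 0.9575382367769877)
side soap ((-0.06577576764531479, 0.49677988124257055), 1.014135450080589)
the job is handed in; nothing more can be done
None
```

I put the toothbrush in the drawer's front compartment, shut the drawer and handed the job in at about 30 s. No verdict was reported.

**What I did:** I gripped the brush by its neck and lifted it out of its tumbler. I set its foot on the stone, swung it flat in a light grip and let go. I then picked it up level by the handle, laid it in the front compartment, released it and pushed the drawer shut by its handle with closed fingers.

**Last checks:**
- **Brush:** before the push, its middle measured about 5 mm from the compartment's centre and it lay flat. I could not see it once the drawer was shut.
- **Drawer:** I pushed until it hit a hard stop, with the force rising to about 27 N and no further travel. The handle bar had moved about 138 mm. The front panel stood about 14 mm proud of the chest edge, against its 15 mm thickness. A thin bright line remains along that joint in the last picture, so a gap of 1–2 mm cannot be ruled out.
- **Tumblers and soap bottle:** they shifted half a pixel or less in both fixed views, under about 2 mm, and stood upright. I did not measure the comb separately, but it looked unmoved.
- **Robot:** it ended clear of everything.

**Disagreement between checks:** the two fixed cameras differed by about 10 mm in position, so I used the wrist camera for the grasp, the placing and the drawer.

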